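# Re-hang the slide rack on the drying stand

## Robot

A 7-joint arm with a two-finger parallel gripper is mounted at the origin on a cart in front of the work surface, level with it; the furniture and walls round the work are solid. World frame = base frame: x ahead of the robot, y to its left, z up, the work surface at z = 0. Lengths are in m, angles in rad, forces in N, time in s.
With the tool pointing down it reaches from about 0.35 to 0.9 m from the base axis. Payload 8.1 kg.
Tool frame: the origin (TCP) lies at the very end of the fingers, on their centre line; the grasp point (between the pads) lies 19 mm behind it; x points along the fingers, y is the direction in which the jaws open and shut, and the axes are right-handed (so a half turn about x gives the same grasp; the last joint's range is limited). The gripper opens to 92 mm and grips with 3 to 60 N. Pads are 19 mm wide; open, the fingers measure 130 mm over their backs; the gripper's body (75 mm by 190 mm) begins 47 mm behind the grasp point.
Start: joints at [1.171, 0.434, 0.025, 1.573, -0.012, 1.134, -0.075], TCP at [0.183, -0.598, 0.227] pointing down, gripper open.
Joint ranges: [-2.62, 2.62], [-0.44, 2.09], [-1.27, 1.32], [0.08, 2.57], [-1.32, 4.46], [0.12, 2], [-2.74, 2.74]. Speed limits (rad/s): [2.22, 2.22, 3.01, 3.01, 3.14, 3.14, 3.14].

## Interface

Orientations are given as a rotation vector (axis times angle).
In Python, from cell import arm gives the robot as it stands.
- The arm moves only by the tool servo_tool, never from a script. Its argument "plan" is a list of rows, each a list of 2 entries, a list of its own where there are three numbers: the shift along the world's x, y, z in cm, then the turn, a rotation vector about the world's x, y, z in degrees. A call has 1 to 12 rows; each row is the pose to reach, as a shift and turn from the pose measured when the call began; what a row does not reach only later rows make up. A row lasts 1/10 s, in which the tool goes at most 50 mm and 8.59 degrees, less where a joint would pass 70% of its speed; a pose out of reach is approached as far as the arm can. A call with a gripper value outside its range is refused whole. "grip" is the opening, from 0 (shut) to 1 (fully open), set as the call begins (left out, the last holds). The fingers move at their own pace and stop on an object; "squeeze" is the grip in N (left out, the last holds). Time passes only in rows, so rows that repeat a pose let the fingers close. It gives the time, the measured TCP pose, the force and the opening at its end, in the units of the state.
- arm.observe(): the state, without advancing time (a new reading comes with each control period).
- arm.get_image(name): name is "scene" or "side" or "wrist"; returns a dict with "frame" (384x512x3 uint8, blue, green, red), "fx", "fy", "cx", "cy" (pixels), "position" and "rotation" of the camera in the world. Camera axes: x right, y down, z forward; pixel columns grow to the right and rows downward; lengths in m; the calibration is good to about 2 mm. A picture is of the moment at which its call begins. There is no depth.
- arm.sign_off(): hands the job in, once; it reports no verdict.
Trained networks look in a picture, given as the dict that the camera call returned (one of the last four; its "shot" number tells which), for a name from the list of things; names that differ only in an ending like _2 or _b are one class to them, and where a whole thing is asked for, a point or a joint stands for the part that bears it (a point fixed in the world has none). Each returns a list of dicts, best first, with "score" (0 to 1); they miss things now and then, are a little off and sometimes report something else, mostly with a low value. They report only what shows in the picture. A call takes as long as a camera call. They do not tell look-alikes from the thing itself.
- arm.search_frame(picture, query): "at" ([column, row] in pixels, amid what is visible of it).
- arm.trace(picture, query): "pixels" (384x512 bool, what is visible of it) and "at" ([column, row] in pixels, amid what is visible of it).
The state is a dict: "clock": time; "joints": joint angles; "dq": joint speeds; "joint_efforts": joint torques, N m; "position": TCP position; "ee_rot": TCP orientation; "force": force on the tool from outside, world axes, zero at the start; "ft_torque": the same for the moment, N m; "width": opening from 0.0 (shut) to 1.0 (fully open).
Only numpy, scipy, OpenCV 4.12 (cv2) and the standard library are available. Lean on these libraries where they do the work, as an engineer would, in place of code of your own. Each camera call takes 0.05 s, during which the arm holds its last target.

## Task

Take the slide rack off the taller two-armed stand and hang it on the empty shorter one, with its crossbar settled down into the saddle that is clamped somewhere along the arms there, then let go. Keep the rack level and hanging all the way, never setting it down, and be gentle: find the saddle without jamming or ramming the rack against either stand. Leave the small things between the stands as they are.

Things in the scene. Friction and masses are not known exactly. Their poses are not given: they have to be found in the camera images.
- rack: Steel wire slide rack with glass slides, 0.2 to 0.5 kg, rigid. Origin: centre of its level crossbar (round, 8 mm thick, 116 mm long along the rack's y, 13 mm ball ends); z up. It starts hanging in stand_a's saddle, axes parallel to the stand's, and lifts straight up. Two bail wires run down from mid-crossbar, within 15 mm of y = 0 for 30 mm, then spread to the tray rim.
- rack_tray (a point): Centre of the rack's tray (76 mm in x, 110 mm in y), 91 mm under the crossbar's axis. The tray's rim is 66 mm and its underside 115 mm under the crossbar's axis. It is wider than the gap between a stand's arms and hangs below them.
- rack_grip (a point): Centre of the rack's grip block: grey plastic, 22 x 22 mm across, 38 mm tall, 51 mm above the crossbar's axis (block's underside 32 mm above it). The place to grasp, from above, across the rack's x or y. Axes as the rack's.
- stand_a: Taller fixed steel stand, holding the rack at the start. Origin: underside of the foot plate, on the post's axis; z up. Two level arms (10 mm wide, 12 mm thick, tops 190 mm above the worktop) run from the post to its -x, at y = -36 and +36 mm, 160 mm long, with turned-up ends (11 mm above the tops). Foot plate: x -136 to +40 mm, 110 mm wide, 8 mm thick. Saddle as on stand_b.
- hook_a (a point): Centre of the crossbar's place in stand_a's saddle: 90 mm in front of the post, 204 mm above the worktop.
- stand_b: Shorter fixed stand, empty at the start: shape and axes as stand_a's, but arm tops 170 mm above the worktop. Its saddle's place is not reported and must be felt or seen: seat centre anywhere from x = -116 to -64 mm. The clamp holds at the forces allowed. More than 20 N between rack and either stand is too rough; 3 to 5 N is plenty.
- front_b (a point): Point midway between the front ends of stand_b's arms, 160 mm in front of its post, at the height of the arm tops (170 mm). The rack goes on and off a stand by this open front end: bail wires between the arms, crossbar above them, tray below them. Nothing stands above the arms save the saddle.
- seat_height_b (a point): Point on stand_b's post axis, at the height of a seated crossbar's axis (14 mm above arm tops). Saddle, on both arms, from the front: a rounded hump (9 mm before the seat centre, top 15 mm above arm tops); the flat seat floor, 10 mm above arm tops; an upright stop wall (face 5 mm behind the seat centre, top 30 mm above arm tops). The crossbar has 1 mm play each way in the seat.
- timer: White kitchen-type timer, 62 x 78 x 21 mm, lying between the stands; bystander. Origin: centre of its underside.
- brown_bottle: Small brown bottle with black cap, 34 mm wide, 66 mm tall, standing between the stands; bystander. Origin: centre of its underside.
- clip: Black binder clip, 46 x 41 x 59 mm, standing between the stands; bystander. Origin: centre of its underside.
Not all that is in view belongs to the job. Leave any yellow look-alike of the stand_a alone.

How it is judged:
On the way:
1. the rack is lifted off the taller stand and clear of it (horizontal distance between rack and hook_a above 0.11 m and contact force between rack and stand_a below 0.1 N), for 0.2 s.
At the end, for the whole second after the job is handed in: The rack hangs at rest in the saddle of the shorter stand: crossbar axis within 2.5 mm of 184 mm above the worktop, centred between the arms within 18 mm, between 55 and 125 mm in front of the post, parallel to the stand within 0.1 rad, level within 0.09 rad (z of rack in the frame of stand_b between 0.1815 and 0.1865 m and y of rack in the frame of stand_b between -0.018 and 0.018 m and x of rack in the frame of stand_b between -0.125 and -0.055 m and angle between the y axis of rack and the y axis of stand_b, either way round below 0.1 rad and angle between rack's own z axis and vertical below 0.09 rad and linear speed of rack below 0.03 m/s and contact force between rack and stand_b above 0.5 N); the robot touches nothing.
It fails at once if the rack is pushed against a stand with more than 20 N (contact force between rack and stand_a above 20 N or contact force between rack and stand_b above 20 N).
It fails at once if the rack is tipped more than 0.26 rad (15 degrees) (angle between rack's own z axis and vertical above 0.26 rad).
It fails at once if the rack is set down or dropped (crossbar less than 150 mm above the worktop) (height (world z) of rack below 0.15 m).
It fails at once if a bystander is moved more than 20 mm or carries the rack (distance of any of timer, brown_bottle, clip from where it was at the start of the episode above 0.02 m or contact force between rack and timer above 1 N or contact force between rack and brown_bottle above 1 N or contact force between rack and clip above 1 N).
It also fails if it takes over 54 s, if anything falls off the work surface, if the arm or the gripper's body presses on something with over 40 N, if the wrist force passes 120 N, or if a joint passes its speed limit or range.

## Working session

There is one attempt and no reset: what is moved stays moved. The work goes in short steps, Python scripts to look and compute and a tool call to move; the robot and the scene stay as the last step left them, time stands still between calls to the robot, and variables do not carry over. Pictures are saved under pics/ and viewed, and the job is handed in when it is done.

Besides the shell and the picture viewer there is one more tool, called after "Emit:" as name(argument=value, ...), one argument or row to a line, values as JSON. servo_tool: Moves the arm, as the interface text tells. Its arguments: {"type":"object","properties":{"plan":{"type":"array","items":{"type":"array"}},"grip":{"type":"number"},"squeeze":{"type":"number"}},"required":["plan"]}

```bash
ls; mkdir -p pics; python3 - <<'E'
from cell import arm
import cv2, numpy as np
s=arm.observe(); print({k:np.round(v,3).tolist() for k,v in s.items()})
for n in ['scene','side','wrist']:
    p=arm.get_image(n); cv2.imwrite(f'pics/{n}0.png',p['frame'])
    print(n,p['fx'],p['fy'],p['cx'],p['cy'],np.round(p['position'],3).tolist(),np.round(p['rotation'],3).tolist(),p['shot'])
    for q in ['rack','rack_grip','rack_tray','stand_a','stand_b','timer','brown_bottle','clip']:
        r=arm.search_frame(p,q); print(q,[(np.round(d['at']).tolist(),round(d['score'],2)) for d in r[:4]])
print(arm.observe()['clock'])
E
```

```text
pics
{'clock': 0.0, 'joints': [1.171, 0.435, 0.025, 1.574, -0.012, 1.134, -0.075], 'dq': [-0.001, 0.001, 0.0, -0.001, 0.0, -0.002, -0.001], 'joint_efforts': [-0.001, -66.788, 0.985, -31.447, -0.06, 0.042, 0.0], 'position': [0.183, -0.597, 0.226], 'ee_rot': [2.062, 0.31, -2.063], 'force': [-0.298, -0.058, 0.203], 'ft_torque': [-0.006, -0.002, 0.001], 'width': 1.002}
scene 399.15125244738954 399.15125244738954 252.66854812762364 190.00273419303352 [0.152, -0.221, 0.755] [-2.154, 0.872, -0.362] 1
rack [([239.0, 212.0], 0.75)]
rack_grip [([240.0, 210.0], 0.59)]
rack_tray [([237.0, 212.0], 0.77)]
stand_a [([159.0, 199.0], 0.89), ([260.0, 233.0], 0.65)]
stand_b [([159.0, 199.0], 0.89), ([260.0, 233.0], 0.65)]
timer [([238.0, 295.0], 0.76), ([318.0, 230.0], 0.63)]
brown_bottle [([286.0, 262.0], 0.8)]
clip [([318.0, 231.0], 0.56)]
side 411.81644719925237 411.81644719925237 249.76480526375076 197.49788855662507 [0.404, -0.461, 0.727] [-2.223, 0.279, -0.159] 2
rack []
rack_grip [([231.0, 204.0], 0.88)]
rack_tray []
stand_a [([248.0, 224.0], 0.91), ([180.0, 185.0], 0.72), ([281.0, 310.0], 0.64), ([198.0, 273.0], 0.57)]
stand_b [([248.0, 224.0], 0.91), ([180.0, 185.0], 0.72), ([281.0, 310.0], 0.64), ([198.0, 273.0], 0.57)]
timer [([196.0, 276.0], 0.57)]
brown_bottle [([254.0, 266.0], 0.64)]
clip []
wrist 264.9089501896937 264.9089501896937 256.98839838642084 190.9628448228844 [0.25, -0.578, 0.386] [2.349, -1.738, -0.232] 3
rack []
rack_grip []
rack_tray []
stand_a []
stand_b []
timer []
brown_bottle []
clip []
1.35
```

View pics/scene0.png

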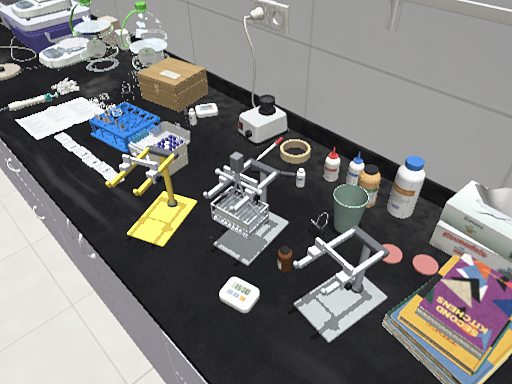

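View pics/side0.png

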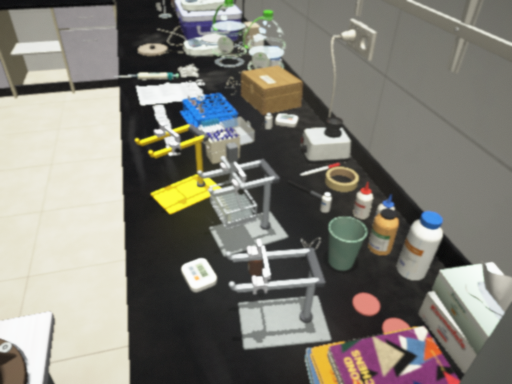

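View pics/wrist0.png

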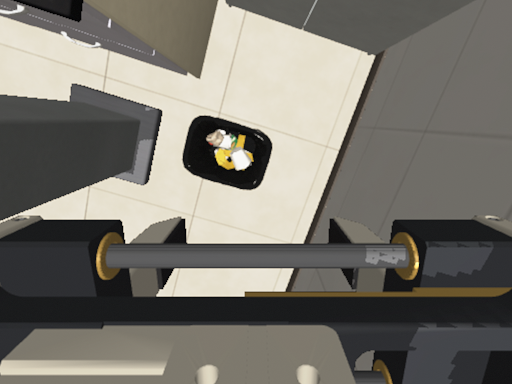

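```bash
python3 - <<'E'
import cv2
a=cv2.imread('pics/scene0.png'); cv2.imwrite('pics/scA.png',cv2.resize(a[140:350,190:400],None,fx=3.8,fy=2.8*1.0,interpolation=cv2.INTER_CUBIC) if 0 else cv2.resize(a[140:340,195:395],(600,600),interpolation=cv2.INTER_CUBIC))
b=cv2.imread('pics/side0.png'); cv2.imwrite('pics/siA.png',cv2.resize(b[150:350,170:370],(600,600),interpolation=cv2.INTER_CUBIC))
E
```

```text
(no output)
```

View pics/scA.png

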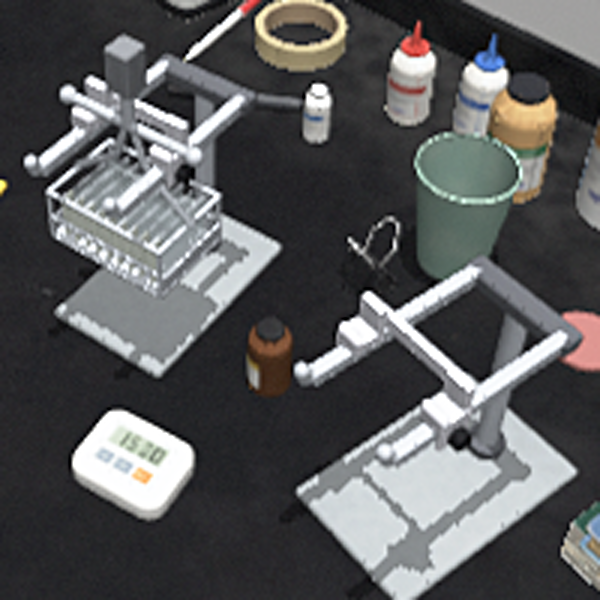

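View pics/siA.png

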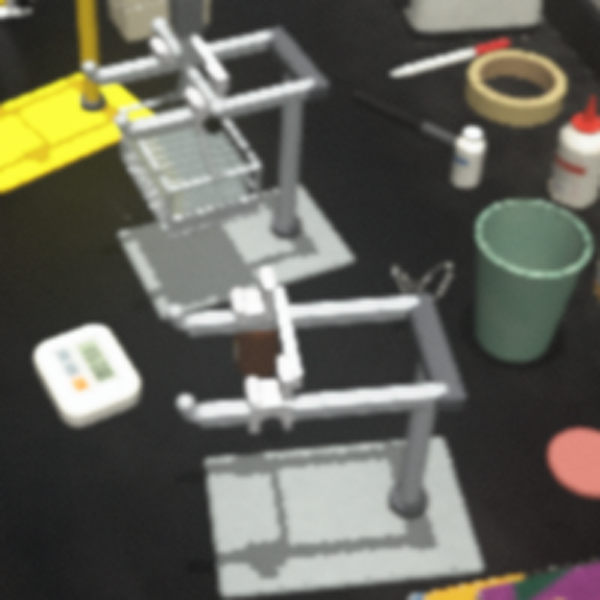

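```bash
cat > h.py <<'E'
import numpy as np
from scipy.spatial.transform import Rotation as R
from scipy.optimize import least_squares
C={'scene':(399.151,252.669,190.003,[0.152,-0.221,0.755],[-2.154,0.872,-0.362]),
'side':(411.816,249.765,197.498,[0.404,-0.461,0.727],[-2.223,0.279,-0.159])}
OFF={'scene':(195,140),'side':(170,150)}
def full(c,p): return np.array(p)/3+OFF[c]-1/3
def ray(c,uv):
    f,cx,cy,p,r=C[c]; d=R.from_rotvec(r).apply([(uv[0]-cx)/f,(uv[1]-cy)/f,1]); return np.array(p),d
def atz(c,uv,z): o,d=ray(c,uv); return o+d*(z-o[2])/d[2]
def proj(c,P):
    f,cx,cy,p,r=C[c]; q=R.from_rotvec(r).inv().apply(np.atleast_2d(P)-p); return np.c_[f*q[:,0]/q[:,2]+cx,f*q[:,1]/q[:,2]+cy]
E
python3 - <<'E'
from h import *
S={'scene':{'end1':(303,373,.17),'end2':(387,453,.17),'far1':(485,265,.17),'far2':(575,340,.17),'post':(488,447,.012),'fFL':(300,490,.008),'fRN':(577,470,.008),'seat1?':(375,300,.2),'seat2':(475,385,.2),'A end1':(33,163,.19),'A end2':(118,205,.19),'Agrip':(125,45,.274),'Afoot':(155,375,.008),'Afoot2':(282,245,.008),'Afoot3':(57,312,.008)},
'side':{'end1':(182,318,.17),'end2':(187,405,.17),'post':(407,500,.012),'f1':(205,460,.008),'f2':(220,597,.008),'f3':(484,570,.008),'f4':(443,437,.008),'wall1':(267,275,.2),'wall2':(290,378,.2),'A end1':(90,70,.19),'A end2':(123,122,.19),'Afoot':(172,318,.008),'Afoot2':(353,257,.008),'Afoot3':(120,235,.008),'Apost':(286,228,.012)}}
for c in S:
  for k,v in S[c].items(): print(c,k,np.round(atz(c,full(c,v[:2]),v[2]),3))
E
```

```text
scene end1 [0.512 0.064 0.17 ]
scene end2 [ 0.503 -0.008  0.17 ]
scene far1 [0.663 0.039 0.17 ]
scene far2 [ 0.65  -0.037  0.17 ]
scene post [0.654 0.002 0.012]
scene fFL [0.532 0.075 0.008]
scene fRN [ 0.686 -0.052  0.008]
scene seat1? [0.566 0.056 0.2  ]
scene seat2 [ 0.556 -0.025  0.2  ]
scene A end1 [0.501 0.311 0.19 ]
scene A end2 [0.516 0.237 0.19 ]
scene Agrip [0.568 0.281 0.274]
scene Afoot [0.528 0.222 0.008]
scene Afoot2 [0.701 0.247 0.008]
scene Afoot3 [0.514 0.325 0.008]
side end1 [0.515 0.063 0.17 ]
side end2 [ 0.502 -0.005  0.17 ]
side post [0.658 0.007 0.012]
side f1 [0.532 0.076 0.008]
side f2 [ 0.517 -0.031  0.008]
side f3 [ 0.69  -0.054  0.008]
side f4 [0.705 0.054 0.008]
side wall1 [0.567 0.057 0.2  ]
side wall2 [ 0.557 -0.025  0.2  ]
side A end1 [0.5   0.313 0.19 ]
side A end2 [0.512 0.243 0.19 ]
side Afoot [0.539 0.217 0.008]
side Afoot2 [0.703 0.25  0.008]
side Afoot3 [0.517 0.324 0.008]
side Apost [0.657 0.294 0.012]
```

```bash
python3 - <<'E'
from h import *
def fit(obs,x0):
    def res(t):
        r=[]
        for c,uv,P in obs:
            Q=R.from_rotvec([0,0,t[2]]).apply(P)+[t[0],t[1],0]
            r+=list((proj(c,Q)[0]-full(c,uv)))
        return np.array(r)
    s=least_squares(res,x0,loss='soft_l1'); return s.x,res(s.x).reshape(-1,2)
# corners
FL=[-.136,.055,.008];FR=[-.136,-.055,.008];BL=[.04,.055,.008];BR=[.04,-.055,.008];P=[0,0,.012]
B=[('scene',(303,373),[-.158,.036,.172]),('scene',(387,453),[-.158,-.036,.172]),('scene',(300,490),FL),('scene',(577,470),BR),('scene',(488,447),P),
('side',(182,318),[-.158,.036,.172]),('side',(187,405),[-.158,-.036,.172]),('side',(205,460),FL),('side',(220,597),FR),('side',(484,570),BR),('side',(443,437),BL),('side',(407,500),P)]
tb,r=fit(B,[.65,0,-.1]); print('B',tb.round(4)); print(r.round(1).tolist())
A=[('scene',(33,163),[-.158,.036,.192]),('scene',(118,205),[-.158,-.036,.192]),('scene',(155,375),FR),('scene',(282,245),BR),('scene',(57,312),FL),
('side',(90,70),[-.158,.036,.192]),('side',(123,122),[-.158,-.036,.192]),('side',(353,257),BR),('side',(120,235),FL),('side',(286,228),P)]
ta,r=fit(A,[.65,.29,.1]); print('A',ta.round(4)); print(r.round(1).tolist())
Rb=R.from_rotvec([0,0,tb[2]]);Ra=R.from_rotvec([0,0,ta[2]])
for w in ([.567,.057,.2],[.557,-.025,.2]): print('wall in b',Rb.inv().apply(np.array(w)-[tb[0],tb[1],0]).round(4))
print('hook_a',Ra.apply([-.09,0,.204])+[ta[0],ta[1],0],'front_b',Rb.apply([-.16,0,.17])+[tb[0],tb[1],0])
print('grip meas in a',Ra.inv().apply(np.array([.568,.281,.274])-[ta[0],ta[1],0]))
import cv2
for c in ('scene','side'):
    im=cv2.resize(cv2.imread(f'pics/{c}0.png')[OFF[c][1]:OFF[c][1]+200,OFF[c][0]:OFF[c][0]+200],(600,600))
    for t,h in ((tb,.17),(ta,.19)):
        Rt=R.from_rotvec([0,0,t[2]])
        def L(p,q,col):
            pp=proj(c,Rt.apply([p,q])+[t[0],t[1],0]); pp=((pp-OFF[c]+1/3)*3).astype(int); cv2.line(im,pp[0].tolist(),pp[1].tolist(),col,1)
        for y in(-.036,.036): L([-.16,y,h],[0,y,h],(0,0,255))
        for a,b in((FL,FR),(FR,BR),(BR,BL),(BL,FL)): L(a,b,(0,255,0))
        if h==.19: L([-.09,-.058,.204],[-.09,.058,.204],(255,0,0)); L([-.09,0,.204],[-.09,0,.274],(255,0,0))
    cv2.imwrite(f'pics/ov_{c}.png',im)
E
```

```text
B [ 0.6599  0.0051 -0.1368]
[[-0.5, 0.8], [-1.0, 1.5], [-1.0, -1.0], [2.5, -0.9], [0.4, -2.3], [-3.3, 0.0], [-1.7, 1.5], [-0.0, -0.8], [0.6, -0.1], [1.3, -0.0], [1.0, -0.3], [1.0, 0.5]]
A [0.6593 0.2964 0.1593]
[[-0.3, 1.1], [-2.3, 1.2], [2.2, -1.0], [1.5, -1.5], [-0.4, -1.3], [-0.5, 0.9], [-0.8, 1.4], [1.9, 0.0], [-0.5, -1.4], [0.8, -0.7]]
wall in b [-0.0991  0.0387  0.2   ]
wall in b [-0.0979 -0.0439  0.2   ]
hook_a [0.57040504 0.28210398 0.204     ] front_b [0.50143303 0.0269505  0.17      ]
grip meas in a [-0.09254968 -0.00070862  0.274     ]
```

View pics/ov_scene.png

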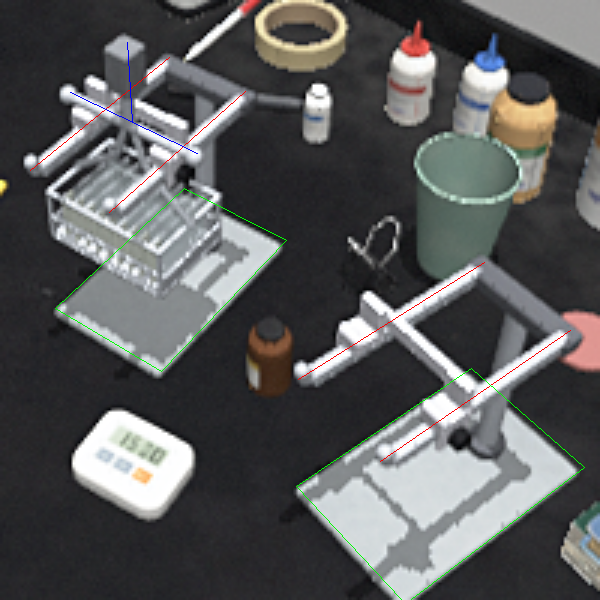

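View pics/ov_side.png

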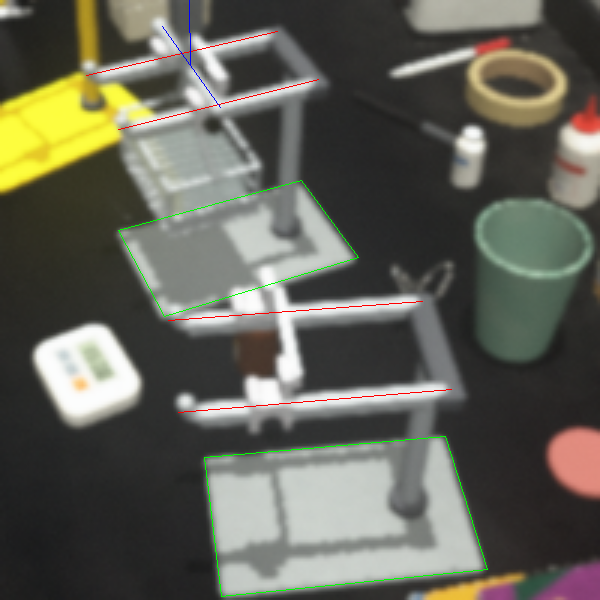

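```bash
python3 - <<'E'
from h import *
print(R.from_rotvec([2.062,.31,-2.063]).as_matrix().round(3))
tb=[.6599,.0051,-.1368];ta=[.6593,.2964,.1593]
Rb=R.from_rotvec([0,0,tb[2]]);Ra=R.from_rotvec([0,0,ta[2]])
# overlays: project wall A face variants
for c in('scene','side'):
  for nm,t,Rt,h,xs in(('A',ta,Ra,.19,(-.085,-.08)),('B',tb,Rb,.17,(-.105,-.1,-.095))):
    for x in xs:
      for y in(-.036,0,.036):
        p=proj(c,Rt.apply([x,y,h+.03])+[t[0],t[1],0])[0]; print(c,nm,x,y,((p-OFF[c]+1/3)*3).round())
import cv2
a=cv2.imread('pics/scene0.png');cv2.imwrite('pics/wa.png',cv2.resize(a[155:195,205:265],(780,520),interpolation=cv2.INTER_CUBIC))
cv2.imwrite('pics/wb.png',cv2.resize(a[230:290,300:380],(800,600),interpolation=cv2.INTER_CUBIC))
E
```

```text
[[-0.001  0.292 -0.956]
 [ 0.002 -0.956 -0.292]
 [-1.    -0.002  0.   ]]
scene A -0.085 -0.036 [176. 120.]
scene A -0.085 0 [136. 101.]
scene A -0.085 0.036 [97. 82.]
scene A -0.08 -0.036 [180. 116.]
scene A -0.08 0 [140.  97.]
scene A -0.08 0.036 [101.  79.]
scene B -0.105 -0.036 [457. 382.]
scene B -0.105 0 [413. 342.]
scene B -0.105 0.036 [371. 305.]
scene B -0.1 -0.036 [463. 378.]
scene B -0.1 0 [419. 338.]
scene B -0.1 0.036 [377. 301.]
scene B -0.095 -0.036 [470. 373.]
scene B -0.095 0 [425. 334.]
scene B -0.095 0.036 [383. 297.]
side A -0.085 -0.036 [215.  71.]
side A -0.085 0 [196.  46.]
side A -0.085 0.036 [178.  21.]
side A -0.08 -0.036 [222.  70.]
side A -0.08 0 [202.  44.]
side A -0.08 0.036 [184.  20.]
side B -0.105 -0.036 [275. 369.]
side B -0.105 0 [267. 322.]
side B -0.105 0.036 [259. 279.]
side B -0.1 -0.036 [284. 368.]
side B -0.1 0 [275. 322.]
side B -0.1 0.036 [267. 279.]
side B -0.095 -0.036 [293. 368.]
side B -0.095 0 [284. 321.]
side B -0.095 0.036 [275. 278.]
```

View pics/wb.png

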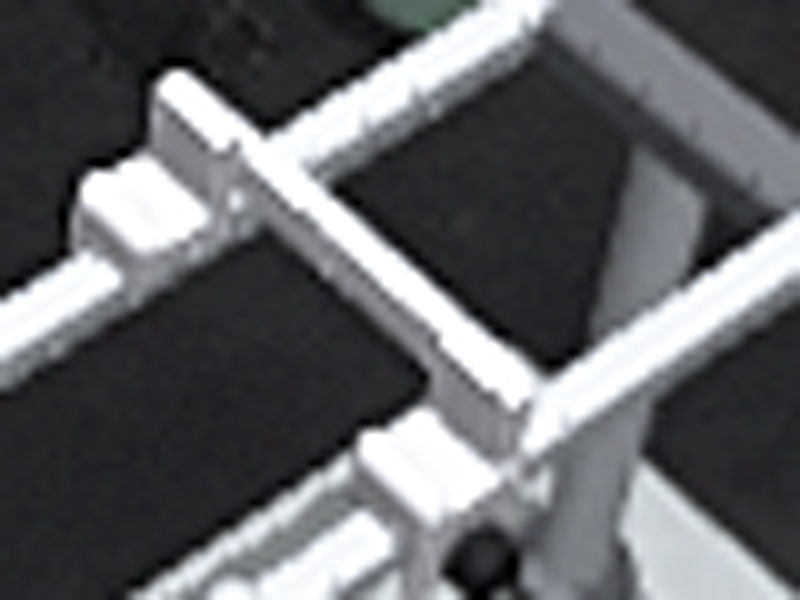

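View pics/wa.png

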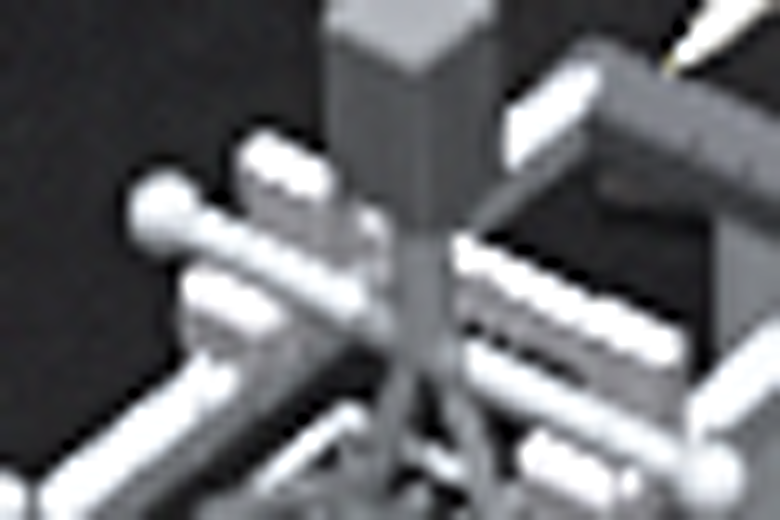

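Emit:
servo_tool(
  plan=[
    [[1.7,3.9,2],[0,0,-0.5]],
    [[3.4,7.8,4],[0,0,-1]],
    [[5.1,11.7,6],[0,0,-2]],
    [[6.8,15.6,8],[0,0,-3]],
    [[8.5,19.5,10],[0,0,-4]],
    [[10.2,23.4,12],[0,0,-5]],
    [[12.1,27.7,12],[0,0,-6]],
    [[14,32,12],[0,0,-7]],
    [[15.9,36.3,12],[0,0,-7.9]],
    [[17.8,40.6,12],[0,0,-7.9]],
    [[19.7,44.9,12],[0,0,-7.9]],
    [[21.6,49.2,12],[0,0,-7.9]],
  ],
  grip=1,
)

```text
clock: 2.55
position: [0.3991, -0.1039, 0.3471]
ee_rot: [2.139, 0.169, -2.138]
force: [1.0, -0.2, -0.2]
width: 0.999
```

Emit:
servo_tool(
  plan=[
    [[1.9,4.3,0],[0,0,0]],
    [[3.8,8.6,0],[0,0,0]],
    [[5.7,12.9,0],[0,0,0]],
    [[7.6,17.2,0],[0,0,0]],
    [[9.5,21.5,0],[0,0,0]],
    [[11.4,25.8,0],[0,0,0]],
    [[13.3,30.1,-0.5],[0,0,0]],
    [[15.2,34.4,-1],[0,0,0]],
    [[16.4,37.2,-1.5],[0,0,0]],
    [[17,38.6,-1.7],[0,0,0]],
    [[17,38.6,-1.7],[0,0,0]],
  ],
)

```text
clock: 3.65
position: [0.5688, 0.2839, 0.3291]
ee_rot: [2.137, 0.172, -2.138]
force: [-0.1, -0.0, 0.7]
width: 1.003
```

```bash
python3 - <<'E'
from cell import arm
import cv2, numpy as np
from h import *
s=arm.observe(); print(s['position'],s['ee_rot'],s['clock'])
p=arm.get_image('wrist'); cv2.imwrite('pics/wrist1.png',p['frame']); print(np.round(p['position'],4).tolist(),np.round(p['rotation'],4).tolist())
E
```

```text
[0.56882395 0.28389873 0.32914655] [ 2.13667496  0.17229705 -2.13815929] 3.65
[0.638, 0.2948, 0.4883] [2.2322, -1.8991, -0.2543]
```

View pics/wrist1.png

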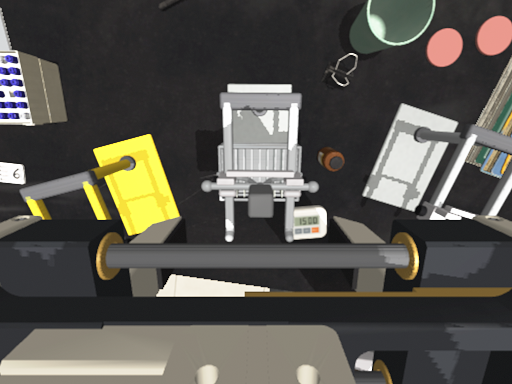

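```bash
python3 - <<'E'
from h import *
import cv2
C['w']=(264.909,256.988,190.963,[0.638,0.2948,0.4883],[2.2322,-1.8991,-0.2543])
a=cv2.imread('pics/wrist1.png');cv2.imwrite('pics/wc.png',cv2.resize(a[140:240,190:330],(784,560),interpolation=cv2.INTER_CUBIC))
ta=[.6593,.2964,.1593];Ra=R.from_rotvec([0,0,ta[2]])
for n,P in(('gt',[-.09,0,.274]),('gb',[-.09,0,.236]),('ballL',[-.09,.058,.204]),('ballR',[-.09,-.058,.204]),('e1',[-.158,.036,.195]),('e2',[-.158,-.036,.195])):
    p=proj('w',Ra.apply(P)+[ta[0],ta[1],0])[0]; print(n,p.round(1),((p-[190,140])*5.6).round())
for uv,z in(((206.5,186.5),.204),((314,187),.204)): print(atz('w',uv,z).round(4))
E
```

```text
gt [259.4 203.2] [389. 354.]
gb [259.2 191.4] [387. 288.]
ballL [206.4 183.7] [ 92. 245.]
ballR [311.5 183.9] [681. 246.]
e1 [228.8 236.9] [218. 543.]
e2 [288.7 237. ] [553. 543.]
[0.5581 0.339  0.204 ]
[0.5766 0.2214 0.204 ]
```

View pics/wc.png

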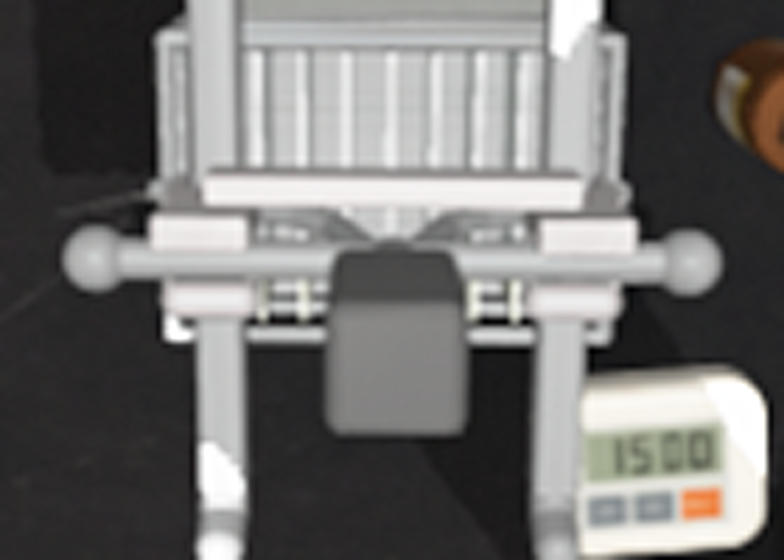

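Emit:
servo_tool(
  plan=[
    [[-0.1,-0.25,-2],[0,0,0]],
    [[-0.1,-0.25,-4.5],[0,0,0]],
    [[-0.1,-0.25,-7],[0,0,0]],
    [[-0.1,-0.25,-8.5],[0,0,0]],
    [[-0.1,-0.25,-9.1],[0,0,0]],
    [[-0.1,-0.25,-9.1],[0,0,0]],
  ],
)

```text
clock: 4.3
position: [0.568, 0.278, 0.2388]
ee_rot: [2.138, 0.167, -2.139]
force: [0.5, 0.2, 1.3]
width: 1.002
```

Emit:
servo_tool(
  plan=[
    [[0,0,0],[0,0,0]],
    [[0,0,0],[0,0,0]],
    [[0,0,0],[0,0,0]],
    [[0,0,0],[0,0,0]],
    [[0,0,0],[0,0,0]],
    [[0,0,0],[0,0,0]],
    [[0,0,0],[0,0,0]],
    [[0,0,0],[0,0,0]],
  ],
  grip=0,
  squeeze=40,
)

```text
clock: 5.1
position: [0.568, 0.278, 0.2388]
ee_rot: [2.138, 0.167, -2.138]
force: [-0.6, 0.1, -0.3]
width: 0.353
```

Emit:
servo_tool(
  plan=[
    [[0,0,0],[0,0,0]],
    [[0,0,0],[0,0,0]],
    [[0,0,0],[0,0,0]],
    [[0,0,0],[0,0,0]],
    [[0,0,0],[0,0,0]],
    [[0,0,0],[0,0,0]],
  ],
)

```text
clock: 5.7
position: [0.5679, 0.2781, 0.2388]
ee_rot: [2.138, 0.167, -2.139]
force: [-1.8, 1.6, -0.6]
width: 0.24
```

Emit:
servo_tool(
  plan=[
    [[0,0,0.2],[0,0,0]],
    [[0,0,0.4],[0,0,0]],
    [[0,0,0.6],[0,0,0]],
    [[0,0,0.8],[0,0,0]],
    [[0,0,1.0],[0,0,0]],
    [[0,0,1.0],[0,0,0]],
    [[0,0,1.0],[0,0,0]],
  ],
)

```text
clock: 6.4
position: [0.5679, 0.2782, 0.2488]
ee_rot: [2.138, 0.167, -2.139]
force: [0.1, -0.7, -4.7]
width: 0.236
```

```bash
python3 - <<'E'
from cell import arm
import cv2, numpy as np
p=arm.get_image('scene'); cv2.imwrite('pics/s2.png',cv2.resize(p['frame'][120:260,170:350],(720,560),interpolation=cv2.INTER_CUBIC))
E
```

```text
(no output)
```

View pics/s2.png

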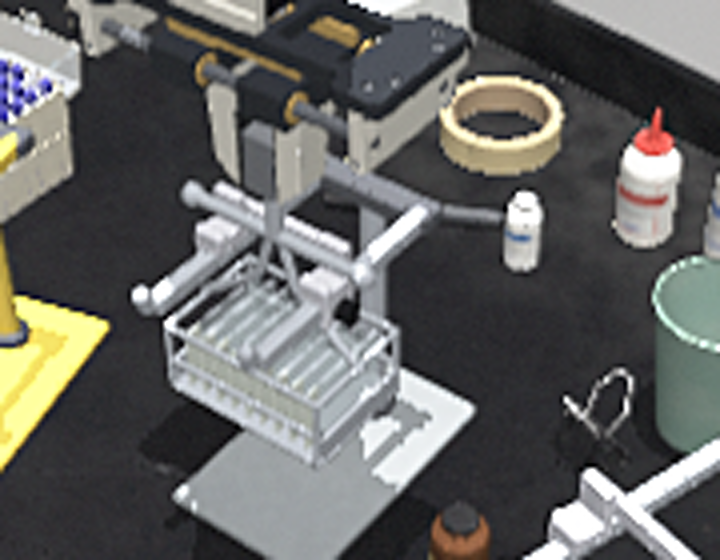

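Emit:
servo_tool(
  plan=[
    [[-0.5,-0.08,0],[0,0,0]],
    [[-1.3,-0.21,0],[0,0,0]],
    [[-2.4,-0.38,0],[0,0,0]],
    [[-3.6,-0.58,0],[0,0,0]],
    [[-4.9,-0.79,0],[0,0,0]],
    [[-6.2,-1.0,0],[0,0,0]],
    [[-7.5,-1.2,0],[0,0,0]],
    [[-8.8,-1.41,0],[0,0,0]],
    [[-10.1,-1.62,0],[0,0,0]],
    [[-11.4,-1.83,0],[0,0,0]],
    [[-12.4,-2.0,0],[0,0,0]],
    [[-12.8,-2.06,0],[0,0,0]],
  ],
)

```text
clock: 7.65
position: [0.4387, 0.2574, 0.2489]
ee_rot: [2.137, 0.167, -2.138]
force: [0.7, -0.0, -3.4]
width: 0.236
```

Emit:
servo_tool(
  plan=[
    [[0,-0.7,0],[0,0,-0.5]],
    [[0,-2.2,0],[0,0,-2]],
    [[0,-4.5,0],[0,0,-4]],
    [[0,-7,0],[0,0,-6]],
    [[0,-9.5,0],[0,0,-8]],
    [[0,-12,0],[0,0,-10]],
    [[0,-14.5,0],[0,0,-12]],
    [[0,-17,0],[0,0,-14]],
    [[0,-19.3,0],[0,0,-15.5]],
    [[0,-21.2,0],[0,0,-16.5]],
    [[0,-22.1,0],[0,0,-16.9]],
    [[0,-22.2,0],[0,0,-16.9]],
  ],
)

```text
clock: 8.85
position: [0.4388, 0.0336, 0.2489]
ee_rot: [-2.149, 0.154, 2.151]
force: [0.0, -0.3, -3.8]
width: 0.235
```

```bash
python3 - <<'E'
from cell import arm
import cv2, numpy as np
for n in('side','wrist'):
    p=arm.get_image(n); cv2.imwrite(f'pics/{n}3.png',p['frame']); print(np.round(p['position'],4).tolist(),np.round(p['rotation'],4).tolist())
s=arm.observe(); print(s['position'],s['ee_rot'],s['force'],s['clock'])
E
```

```text
[0.4038, -0.4606, 0.7274] [-2.223, 0.279, -0.1592]
[0.5082, 0.0252, 0.4081] [1.9388, -2.2278, -0.2961]
[0.43879028 0.03571274 0.2489637 ] [-2.15094062  0.14901331  2.15197309] [ 0.58028446  0.4763988  -4.164318  ] 8.95
```

View pics/side3.png

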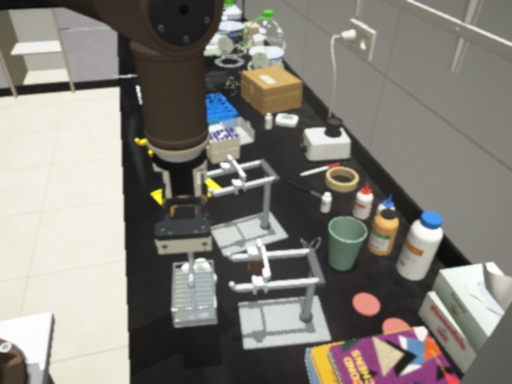

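View pics/wrist3.png

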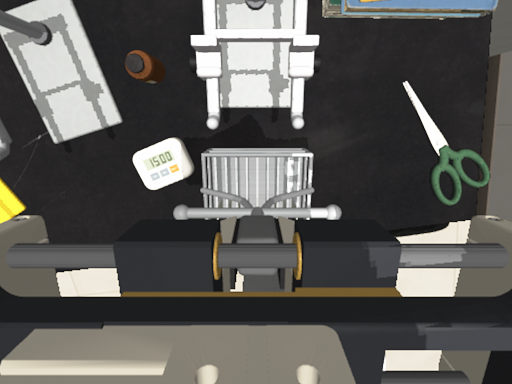

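```bash
python3 - <<'E'
from h import *
import cv2
C['w']=(264.909,256.988,190.963,[0.5082,0.0252,0.4081],[1.9388,-2.2278,-0.2961])
a=cv2.imread('pics/wrist3.png');cv2.imwrite('pics/wd.png',cv2.resize(a[0:220,170:345],None,fx=3.2,fy=2.7,interpolation=cv2.INTER_CUBIC) if 0 else cv2.resize(a[0:225,165:345],None,fx=2.66,fy=2.66,interpolation=cv2.INTER_CUBIC))
tb=[.6599,.0051,-.1368];Rb=R.from_rotvec([0,0,tb[2]])
for n,uv,z in(('bl',(181,212.5),.214),('br',(333,212.5),.214),('e1',(212.5,123),.174),('e2',(297,123),.174),):
    p=atz('w',uv,z); print(n,p.round(4),Rb.inv().apply(p-[tb[0],tb[1],0]).round(4))
for n,P in (('e1',[-.158,.036,.174]),('e2',[-.158,-.036,.174]),('w1',[-.1,.036,.2]),('w2',[-.1,-.036,.2]),('b1',[-.222,.058,.214])):
    print(n,proj('w',Rb.apply(P)+[tb[0],tb[1],0])[0].round(1))
E
```

```text
bl [0.4471 0.0932 0.214 ] [-0.2228  0.0583  0.214 ]
br [ 0.4308 -0.0236  0.214 ] [-0.223  -0.0597  0.214 ]
e1 [0.5104 0.0633 0.174 ] [-0.1561  0.0373  0.174 ]
e2 [ 0.5004 -0.0083  0.174 ] [-0.1562 -0.0351  0.174 ]
e1 [214.1 125.3]
e2 [298.  125.2]
w1 [204.7  41.5]
w2 [306.7  41.3]
b1 [181.3 211.5]
```

View pics/wd.png

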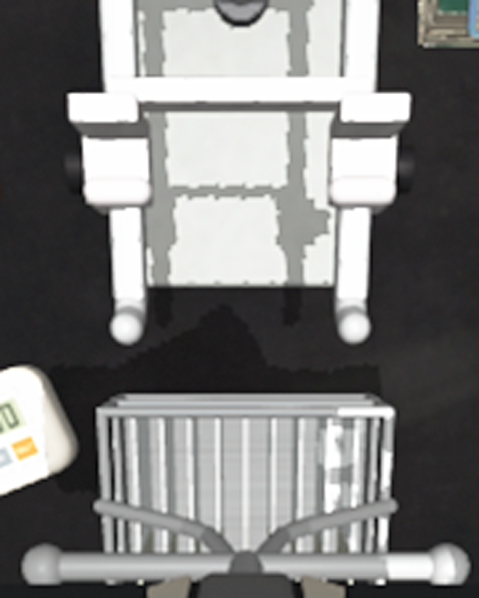

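Emit:
servo_tool(
  plan=[
    [[0.02,0.1,-0.7],[0,0,0]],
    [[0.02,0.15,-1.5],[0,0,0]],
    [[0.02,0.15,-2.0],[0,0,0]],
    [[0.6,0.07,-2.0],[0,0,0]],
    [[1.5,-0.05,-2.0],[0,0,0]],
    [[2.7,-0.22,-2.0],[0,0,0]],
    [[4.0,-0.4,-2.0],[0,0,0]],
    [[5.3,-0.58,-2.0],[0,0,0]],
    [[6.6,-0.76,-2.0],[0,0,0]],
    [[7.9,-0.93,-2.0],[0,0,0]],
    [[8.6,-1.03,-2.0],[0,0,0]],
    [[8.9,-1.07,-2.0],[0,0,0]],
  ],
)

```text
clock: 10.15
position: [0.5286, 0.0249, 0.2287]
ee_rot: [-2.15, 0.149, 2.152]
force: [-0.2, 0.1, -3.8]
width: 0.236
```

```bash
python3 - <<'E'
from cell import arm
import cv2, numpy as np
for n in('scene','wrist'):
    p=arm.get_image(n); cv2.imwrite(f'pics/{n}4.png',p['frame']); print(np.round(p['position'],4).tolist(),np.round(p['rotation'],4).tolist())
    if n=='scene': cv2.imwrite('pics/s4.png',cv2.resize(p['frame'][190:340,250:410],(640,600),interpolation=cv2.INTER_CUBIC))
    else: cv2.imwrite('pics/w4.png',cv2.resize(p['frame'][100:240,165:345],(720,560),interpolation=cv2.INTER_CUBIC))
s=arm.observe(); print(s['position'],s['ee_rot'],s['force'],s['clock'])
E
```

```text
[0.1525, -0.2206, 0.7552] [-2.1537, 0.8719, -0.3624]
[0.5979, 0.0153, 0.388] [1.9404, -2.2266, -0.2966]
[0.5278756  0.02505618 0.22878422] [-2.15042144  0.14886501  2.15244495] [ 0.38497922  0.60916175 -3.12772238] 10.25
```

View pics/s4.png

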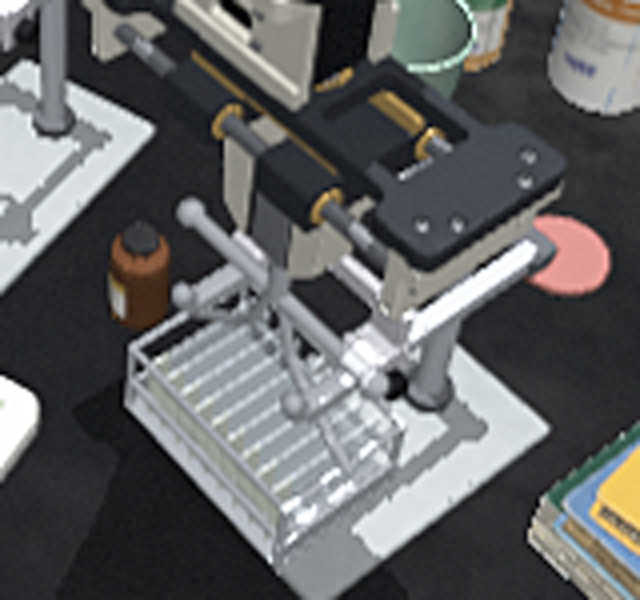

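View pics/w4.png

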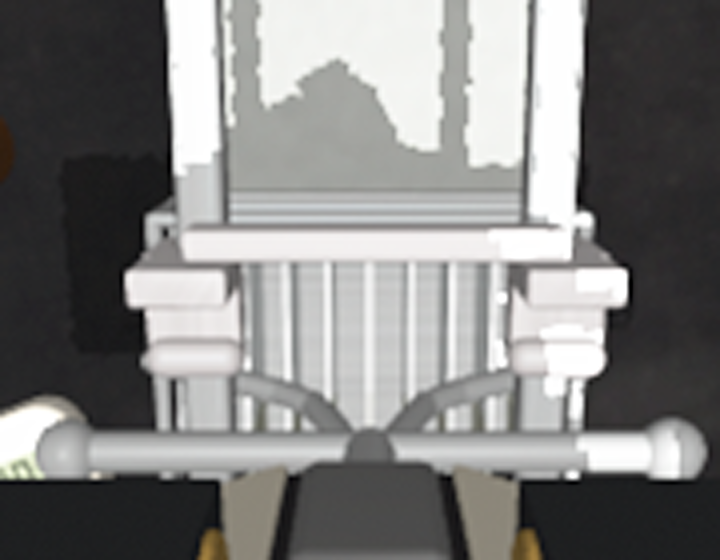

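Emit:
servo_tool(
  plan=[
    [[0.5,-0.07,0],[0,0,0]],
    [[1.0,-0.14,0],[0,0,0]],
    [[1.5,-0.2,0],[0,0,0]],
    [[1.8,-0.25,0],[0,0,0]],
    [[2.0,-0.28,0],[0,0,0]],
    [[2.2,-0.3,0],[0,0,0]],
    [[2.2,-0.3,0],[0,0,0]],
  ],
)

```text
clock: 10.95
position: [0.5501, 0.022, 0.2288]
ee_rot: [-2.15, 0.149, 2.152]
force: [-0.5, 0.8, -4.7]
width: 0.236
```

```bash
python3 - <<'E'
from cell import arm
import cv2, numpy as np
for n in('wrist',):
    p=arm.get_image(n); cv2.imwrite(f'pics/{n}5.png',p['frame']); print(np.round(p['position'],4).tolist(),np.round(p['rotation'],4).tolist())
    cv2.imwrite('pics/w5.png',cv2.resize(p['frame'][100:240,165:345],(720,560),interpolation=cv2.INTER_CUBIC))
s=arm.observe(); print(s['position'],s['ee_rot'],s['force'],s['clock'])
E
```

```text
[0.6195, 0.0124, 0.3879] [1.9404, -2.2263, -0.2968]
[0.54988271 0.02209918 0.22876454] [-2.15035402  0.1487629   2.15250929] [ 0.28413936  0.70212768 -4.2274111 ] 11.0
```

View pics/w5.png

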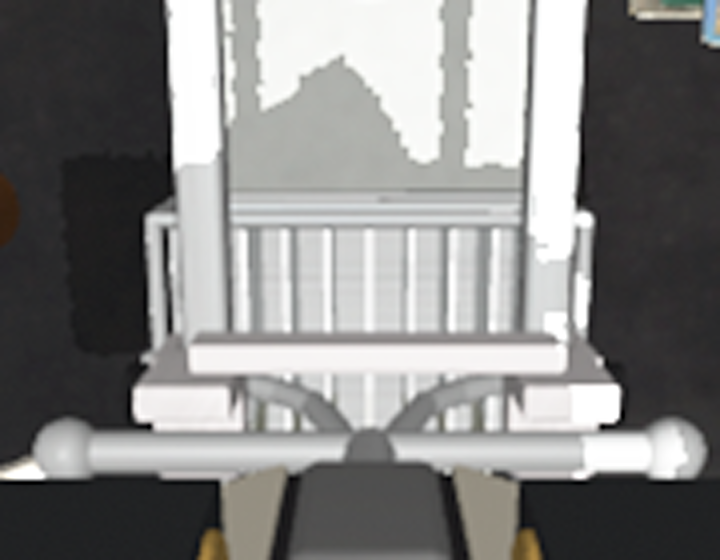

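Emit:
servo_tool(
  plan=[
    [[0.1,-0.01,0],[0,0,0]],
    [[0.2,-0.03,0],[0,0,0]],
    [[0.25,-0.03,0],[0,0,0]],
    [[0.25,-0.03,0],[0,0,0]],
  ],
)

```text
clock: 11.4
position: [0.5524, 0.0218, 0.2288]
ee_rot: [-2.15, 0.149, 2.152]
force: [0.9, -0.1, -4.0]
width: 0.234
```

Emit:
servo_tool(
  plan=[
    [[0.05,-0.01,0],[0,0,0]],
    [[0.1,-0.01,0],[0,0,0]],
    [[0.15,-0.02,0],[0,0,0]],
    [[0.15,-0.02,0],[0,0,0]],
  ],
)

```text
clock: 11.8
position: [0.5538, 0.0216, 0.2287]
ee_rot: [-2.15, 0.149, 2.153]
force: [-0.9, 0.0, -3.0]
width: 0.236
```

Emit:
servo_tool(
  plan=[
    [[0.05,-0.01,0],[0,0,0]],
    [[0.1,-0.01,0],[0,0,0]],
    [[0.1,-0.01,0],[0,0,0]],
  ],
)

```text
clock: 12.1
position: [0.554, 0.0216, 0.2286]
ee_rot: [-2.148, 0.149, 2.155]
force: [-5.2, 0.6, -0.4]
width: 0.238
```

```bash
python3 - <<'E'
from cell import arm
import cv2, numpy as np
for n in('wrist',):
    p=arm.get_image(n); print(np.round(p['position'],4).tolist(),np.round(p['rotation'],4).tolist())
    cv2.imwrite('pics/w6.png',cv2.resize(p['frame'][100:240,165:345],(720,560),interpolation=cv2.INTER_CUBIC))
s=arm.observe(); print(s['position'],s['ee_rot'],s['force'],s['clock'])
E
```

```text
[0.6238, 0.012, 0.3876] [1.9394, -2.2247, -0.2985]
[0.554004   0.02163256 0.22861209] [-2.14842247  0.1489186   2.15474225] [-5.45181112  0.5731679  -0.36763183] 12.15
```

View pics/w6.png

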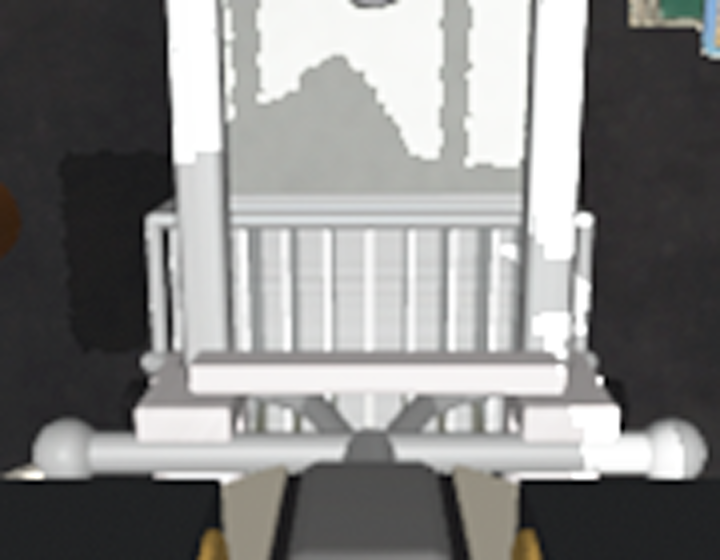

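Emit:
servo_tool(
  plan=[
    [[-0.1,0.01,0],[0,0,0]],
    [[-0.1,0.01,0],[0,0,0]],
    [[-0.1,0.01,0],[0,0,0]],
  ],
)

```text
clock: 12.45
position: [0.5535, 0.0216, 0.2287]
ee_rot: [-2.149, 0.149, 2.154]
force: [0.1, 0.1, -4.1]
width: 0.235
```

Emit:
servo_tool(
  plan=[
    [[-0.05,0.01,-0.1],[0,0,0]],
    [[-0.05,0.01,-0.2],[0,0,0]],
    [[-0.05,0.01,-0.3],[0,0,0]],
    [[-0.05,0.01,-0.4],[0,0,0]],
    [[-0.05,0.01,-0.5],[0,0,0]],
    [[-0.05,0.01,-0.5],[0,0,0]],
  ],
)

```text
clock: 13.05
position: [0.5529, 0.0217, 0.2235]
ee_rot: [-2.149, 0.149, 2.154]
force: [0.7, -1.4, -3.7]
width: 0.238
```

Emit:
servo_tool(
  plan=[
    [[0,0,-0.1],[0,0,0]],
    [[0,0,-0.2],[0,0,0]],
    [[0,0,-0.3],[0,0,0]],
    [[0,0,-0.35],[0,0,0]],
    [[0,0,-0.35],[0,0,0]],
  ],
)

```text
clock: 13.55
position: [0.5528, 0.0217, 0.2199]
ee_rot: [-2.149, 0.149, 2.154]
force: [0.2, 0.6, -4.2]
width: 0.238
```

Emit:
servo_tool(
  plan=[
    [[0,0,-0.05],[0,0,0]],
    [[0,0,-0.1],[0,0,0]],
    [[0,0,-0.1],[0,0,0]],
  ],
)

```text
clock: 13.85
position: [0.5528, 0.0217, 0.2189]
ee_rot: [-2.149, 0.149, 2.154]
force: [-0.1, 0.0, -4.2]
width: 0.236
```

Emit:
servo_tool(
  plan=[
    [[0,0,-0.05],[0,0,0]],
    [[0,0,-0.1],[0,0,0]],
    [[0,0,-0.1],[0,0,0]],
  ],
)

```text
clock: 14.15
position: [0.553, 0.0217, 0.2187]
ee_rot: [-2.15, 0.149, 2.153]
force: [-2.9, -1.0, 4.4]
width: 0.237
```

Emit:
servo_tool(
  plan=[
    [[0,0,0],[0,0,0]],
    [[0,0,0],[0,0,0]],
  ],
)

```text
clock: 14.35
position: [0.5531, 0.0217, 0.2187]
ee_rot: [-2.15, 0.149, 2.153]
force: [-1.3, 0.3, -0.8]
width: 0.241
```

```bash
python3 - <<'E'
from cell import arm
import cv2, numpy as np
p=arm.get_image('side'); cv2.imwrite('pics/si7.png',cv2.resize(p['frame'][210:350,200:360],(720,630)[:2] if 0 else (640,560),interpolation=cv2.INTER_CUBIC))
s=arm.observe(); print(s['position'],s['ee_rot'],s['force'],s['clock'])
E
```

```text
[0.55303924 0.02171981 0.2187427 ] [-2.14989841  0.14923979  2.15314549] [-1.41440673  0.47973417  0.26315089] 14.4
```

View pics/si7.png

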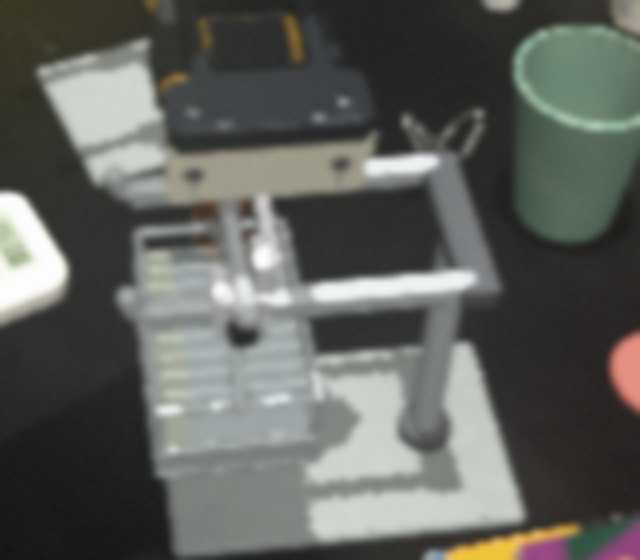

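Emit:
servo_tool(
  plan=[
    [[0,0,0],[0,0,0]],
    [[0,0,0],[0,0,0]],
    [[0,0,0],[0,0,0]],
    [[0,0,0],[0,0,0]],
    [[0,0,0],[0,0,0]],
    [[0,0,0],[0,0,0]],
    [[0,0,0],[0,0,0]],
  ],
  grip=0.6,
)

```text
clock: 15.1
position: [0.5531, 0.0217, 0.2187]
ee_rot: [-2.15, 0.149, 2.153]
force: [1.4, 0.1, 0.5]
width: 0.6
```

Emit:
servo_tool(
  plan=[
    [[0,0,0.5],[0,0,0]],
    [[0,0,1.5],[0,0,0]],
    [[0,0,3],[0,0,0]],
    [[0,0,5],[0,0,0]],
    [[0,0,8],[0,0,0]],
    [[0,0,11],[0,0,0]],
    [[0,0,14],[0,0,0]],
    [[0,0,14],[0,0,0]],
  ],
)

```text
clock: 15.9
position: [0.5548, 0.0225, 0.364]
ee_rot: [-2.158, 0.147, 2.144]
force: [0.9, -0.0, 0.6]
width: 0.602
```

```bash
python3 - <<'E'
from cell import arm
import cv2, numpy as np
p=arm.get_image('side'); cv2.imwrite('pics/si8.png',cv2.resize(p['frame'][190:350,190:370],(720,640)[:2] if 0 else (675,600),interpolation=cv2.INTER_CUBIC))
p=arm.get_image('wrist'); cv2.imwrite('pics/w8.png',p['frame']); print(np.round(p['position'],4).tolist(),np.round(p['rotation'],4).tolist())
s=arm.observe(); print(s['position'],s['force'],s['clock'])
E
```

```text
[0.6228, 0.0126, 0.5211] [1.9431, -2.2288, -0.2931]
[0.55333965 0.02190701 0.35989993] [-0.37952586  0.03872821 -1.61464348] 16.0
```

View pics/si8.png

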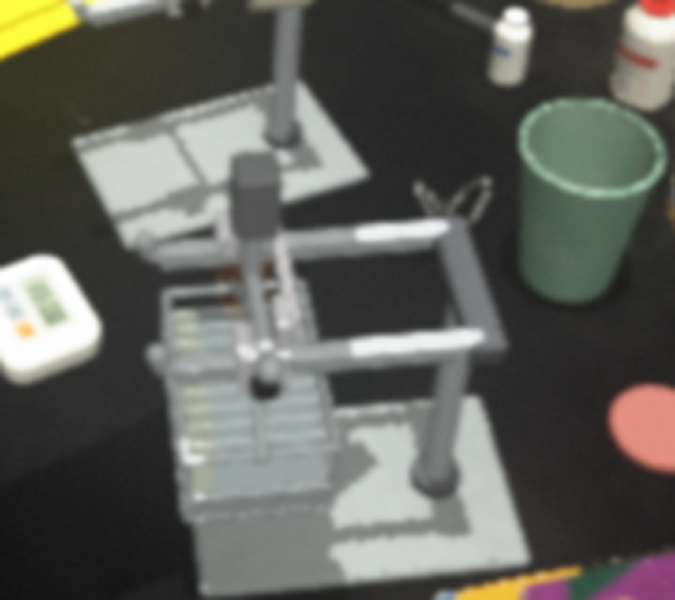

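View pics/w8.png

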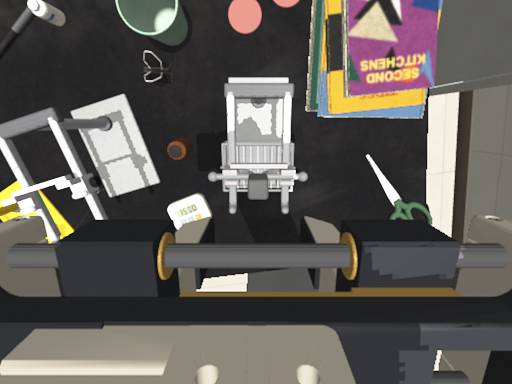

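Emit:
servo_tool(
  plan=[
    [[0,0,1],[0,0,0]],
    [[0,0,1],[0,0,0]],
    [[0,0,1],[0,0,0]],
    [[0,0,1],[0,0,0]],
    [[0,0,1],[0,0,0]],
    [[0,0,1],[0,0,0]],
    [[0,0,1],[0,0,0]],
    [[0,0,1],[0,0,0]],
  ],
)

```text
clock: 16.8
position: [0.5533, 0.0219, 0.3698]
ee_rot: [-2.152, 0.149, 2.151]
force: [0.1, 0.3, -0.6]
width: 0.6
```

```bash
python3 - <<'E'
from cell import arm
import cv2, numpy as np
from h import *
p=arm.get_image('wrist'); cv2.imwrite('pics/w9.png',cv2.resize(p['frame'][130:225,190:330],(784,532),interpolation=cv2.INTER_CUBIC))
C['w']=(p['fx'],p['cx'],p['cy'],p['position'],p['rotation'])
tb=[.6599,.0051,-.1368];Rb=R.from_rotvec([0,0,tb[2]])
for n,P in(('b1',[-.105,.058,.184]),('b2',[-.105,-.058,.184]),('g',[-.105,0,.254])):
    q=proj('w',Rb.apply(P)+[tb[0],tb[1],0])[0]; print(n,((q-[190,130])*5.6).round())
E
```

```text
b1 [139. 235.]
b2 [630. 235.]
g [386. 305.]
```

View pics/w9.png

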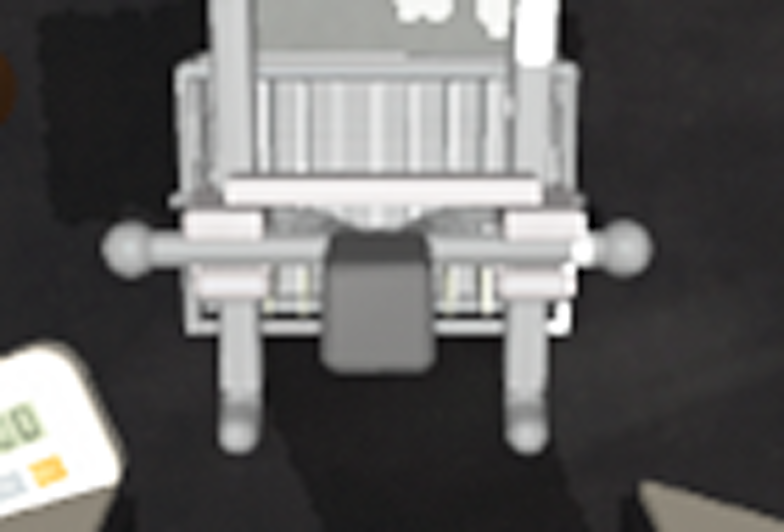

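The wrist picture shows the crossbar between the hump and the wall, from ball (130,247) to ball (625,247). It is parallel to the stand and centred within about 1.5 mm, and it looks the same as it did on stand_a. The gripper is clear of it.

```bash
python3 -c "
from cell import arm
print(arm.sign_off()); print(arm.observe()['clock'])"
```

```text
the job is handed in; nothing more can be done
None
the job is handed in; nothing more can be done
```

The rack is hanging in stand_b's saddle with the gripper open and clear, and I handed the job in at about 17 s. `sign_off` reports no verdict, so this rests on my own checks.

**What I did:** I gripped the block across the rack's y and lifted it 10 mm off stand_a, then took it out by the open front. I carried it across turned 17° and brought it in over stand_b's arms, creeping forward until the crossbar touched the saddle's stop wall. I then backed off about 1 mm, lowered it to the seat floor, let go and rose clear.

**Last checks:**
- **Forces:** the highest readings were about 5.5 N at the stop wall and about 9 N on seating. That is above the suggested 3 to 5 N but well under the 20 N limit.
- **Height:** the crossbar axis worked out at about 184 mm when it touched the floor.
- **Position:** the final wrist picture shows the crossbar between hump and wall, parallel to the stand and centred within about 1.5 mm. It sits roughly 105 mm in front of the post.
- **Surroundings:** the small things between the stands looked undisturbed, though I did not measure them again.

**Disagreement:** the cameras differed by 2 to 3 mm along the arms, which is why I found the wall by touch rather than by sight.

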